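Seat a tube block in a block heater and hold a contact probe on its ringed spot

ROBOT

A 6-joint arm with a two-finger parallel gripper is mounted at the origin on a cart in front of the work surface, level with it; the furniture and walls round the work are solid. World frame = base frame: x ahead of the robot, y to its left, z up, the work surface at z = 0. Lengths are in m, angles in rad, forces in N, time in s.
With the tool pointing down it reaches from about 0.35 to 0.775 m from the base axis. Payload 5.5 kg.
Tool frame: the origin (TCP) lies at the very end of the fingers, on their centre line; the grasp point (between the pads) lies 19 mm behind it; z points along the fingers, y is the line along which they close (so a half turn about z gives the same grasp; the last joint's range is limited). The gripper opens to 85 mm and grips with 20 to 120 N. Pads are 22 mm wide; open, the fingers measure 114 mm over their backs; the gripper's body (76 mm by 85 mm) begins 54 mm behind the grasp point. The pads swing forward as they close: fully open they stand 13 mm farther back than shut.
Start: joints at [-1.419, 0.313, 0.046, 1.304, 0, 1.431], TCP at [0.165, -0.551, 0.231] pointing down, gripper open.
Joint ranges: [-2.76, 2.76], [-0.86, 1.69], [-1.03, 1.26], [-2.2, 2.34], [-1.47, 1.5], [-3.14, 3.14]. Speed limits (rad/s): [2.57, 2.57, 3.14, 3.14, 3.14, 3.14].

INTERFACE

Orientations are given as a unit quaternion [w, x, y, z].
In Python, from workcell import env gives the robot as it stands. The module is installed in compiled form; this text tells all that it offers.
- The arm moves only by the tool jog_arm, never from a script. Its arguments are lists of equal length, an entry for each row: "gripper": the opening, from 0 (shut) to 1 (fully open); "offset": the shift along the world's x, y, z in cm, a list of three; "twist": the turn about the world's z in degrees. In form: {"gripper": [gripper, ...], "offset": [[dx, dy, dz], ...], "twist": [twist, ...]}. A call has exactly 8 rows; each row is the pose to reach, as a shift and turn from the pose commanded when the call began; what a row does not reach only later rows make up. A row lasts 1/8 s, in which the tool goes at most 62.5 mm and 10.7 degrees, less where a joint would pass 70% of its speed; a pose out of reach is approached as far as the arm can. A call with a gripper value outside its range is refused whole. The fingers move at their own pace and stop on an object; "squeeze" is the grip in N (left out, the last holds). Time passes only in rows, so rows that repeat a pose let the fingers close, or fill a call up. It gives the time, the measured TCP pose, the force, the opening and the grip force at its end, in the units of the state.
- env.get_state(): the state, without advancing time (a new reading comes with each control period).
- env.read_camera(name): name is "side" or "top"; returns a dict with "image" (420x560x3 uint8, red, green, blue), "z_map" (420x560 float32, m along the optical axis (not along the pixel's ray), 0 where there is no reading), "fovy" (degrees; the focal length in pixels is half the picture's height over the tangent of half this angle, whatever the lens; pixels are square), "cx", "cy" (the principal point, pixels), "distortion" ([k1, k2, p1, p2, k3] as OpenCV has them; the pictures are not rectified), "cam_to_world" (4x4, takes a point from camera to world coordinates). Camera axes: x right, y up, looking along -z (the intrinsics and any distortion apply to the point x, -y, -z); pixel columns grow to the right and rows downward; lengths in m; the calibration is good to about 2 mm. A picture is of the moment at which its call begins.
- env.hand_in(): hands the job in; it is judged then, once.
The state is a dict: "clock": time; "joint_pos": joint angles; "qvel": joint speeds; "tau": joint torques, N m; "tcp_pos": TCP position; "orientation": TCP orientation; "wrist_force": force on the tool from outside, world axes, zero at the start; "ft_torque": the same for the moment, N m; "finger_gap": finger opening in m; "grip_force": force on a finger pad.
Only numpy, scipy, OpenCV 4.12 (cv2) and the standard library are available. Lean on these libraries where they do the work, as an engineer would, in place of code of your own. Each camera call takes 0.05 s, during which the arm holds its last target. There are 200 camera calls.

TASK

Set the aluminium tube block down, without forcing it, into the well of the small block heater, holes and ringed spot upward, until it sits flat on the well floor (either way round), and let go of it. Then take the yellow contact probe out of its blue stand and hold it upright with its sprung tip pressed lightly inside the red-ringed spot on the seated block, so that the tip is pushed roughly half-way into the probe, leaving the other things on the bench where they are. Finish while still holding the probe steady there: do not put it down or let go.

Things in the scene. Friction and masses are not known exactly. Their poses are not given: they have to be found in the camera images.
- block_center (a point): centre (half-way up) of the loose aluminium tube block, 64 (x) x 42 (y) x 40 (z) mm, 0.2 to 0.35 kg, standing on the bench with its z up; four 11 mm tube holes from above in its -x half, a red ring round a white disc on top at its +x end. Its sides are flat and smooth: grasp it across y (42 mm). Its yaw varies.
- spot (a point): the marked spot: centre of the white disc (14 mm across, tiny black centre dot) inside the red ring (18 mm across), on the flat top of the block, 18 mm from the block's centre along its x and 20 mm above it; it moves with the block
- well (a point): centre of the well floor of the heater, 58 mm above the bench, 12 mm below the heater's top. The rectangular well is 67 (x) x 45 (y) mm: 1.5 mm play on each side of a seated block. Its top 4 mm are bevelled outward at 45 degrees, to 75 x 53 mm. The block's long side goes along x; a seated block's centre is 20 mm above this point, and 28 mm of it stand out of the heater.
- probe_grip (a point): centre of the probe's square yellow handle, 22 x 22 mm across x and y, 70 mm long along z. The probe (0.11 kg) starts upright in the stand, handle up, yaw varying. z points from tip to handle end. Below the handle: a collar 32 mm across, 6 mm thick, resting on the stand, then a steel nose 14 mm across, 40 mm long, hanging in the stand's hole, then the brass tip. Centre of mass about 15 mm below.
- probe_tip (a point): the very end of the brass sprung tip (6 mm across, rounded), 18 mm below the end of the nose and 99 mm below probe_grip along the probe's axis when not pressed in
- probe_plunger (a joint): how far the sprung tip is pushed into the probe, in m: 0 free, 0.012 fully in. It takes about 1 N to start and 0.5 N more for each mm (2 N at 2 mm, 4 N at 6 mm, 7 N at 12 mm, then a hard stop).
- stand: the probe's fixed blue stand, 44 x 44 mm and 70 mm high on a 60 x 60 x 6 mm dark base plate; origin at the centre of its underside; an upright hole of 16 mm in the middle, from which the probe must be lifted straight up by at least 60 mm before it is clear. It and the block may stand either side of the heater.
- heater: the block heater, a fixed white and grey box 100 (x) x 90 (y) x 70 (z) mm with a control panel on its -x face; place and yaw vary; origin at the centre of its underside
- block: the tube block as a whole; origin at the centre of its underside
- probe: the probe as a whole; origin on its axis at the lower end of the steel nose, 81 mm below probe_grip
- petri: petri dish, 63 mm across, 14 mm high, a bystander; origin at the centre of its underside
- cup_yellow: sample cup with a yellow lid, 51 mm across, 63 mm high, a bystander; origin at the centre of its underside
- cup_red: sample cup with a red lid, 51 mm across, 63 mm high, a bystander; origin at the centre of its underside
- tape: roll of tan tape, 60 mm across, 19 mm high, a bystander; origin at the centre of its underside
- marker: black marker lying flat, 135 mm long, 12 mm thick, a bystander; origin at the middle of its underside

How it is judged:
On the way:
1. the block sits flat on the well floor and has been let go, the probe still in its stand (horizontal distance between block_center and well below 0.004 m and z of block_center in the frame of well between 0.016 and 0.0225 m and angle between the x axis of block_center and the x axis of well, either way round below 0.07 rad and angle between spot's own z axis and vertical below 0.05 rad and contact force between each of the arm, the fingers and block below 0.2 N and distance of probe_grip from where it was at the start of the episode below 0.02 m), for 0.2 s.
At the end, for the whole second after the job is handed in: Block within 4 mm of the well centre, 2.5 mm of its floor, 4 degrees square, 3 degrees level, not touched by the robot; gripped probe still, within 8 degrees of upright, clear of heater and stand, tip within 8 mm of the spot centre, pushed in 2 to 10.5 mm, 1 to 9 N on the block (horizontal distance between block_center and well below 0.004 m and z of block_center in the frame of well between 0.016 and 0.0225 m and angle between the x axis of block_center and the x axis of well, either way round below 0.07 rad and angle between spot's own z axis and vertical below 0.05 rad and contact force between each of the arm, the fingers and block below 0.2 N and horizontal distance between probe_tip and spot below 0.008 m and distance between probe_tip and spot below 0.009 m and angle between probe_grip's own z axis and vertical below 0.14 rad and height (world z) of probe_grip above 0.17 m and value of joint probe_plunger between 0.002 and 0.0105 m and contact force between probe and block between 1 and 9 N and contact force between the fingers and probe above 1 N and contact force between probe and heater below 0.1 N and contact force between probe and stand below 0.1 N and linear speed of probe below 0.02 m/s); the arm keeps its last pose, push and grip.
It fails at once if the probe is pushed hard onto the block (over 15 N) (contact force between probe and block above 15 N).
It fails at once if the block is slammed or forced into the heater (over 45 N) (contact force between block and heater above 45 N).
It fails at once if a bystander is pushed more than 30 mm away (distance of any of petri, cup_yellow, tape, cup_red, marker from where it was at the start of the episode above 0.03 m).
It also fails if it takes over 67 s, if anything falls off the work surface, if the arm or the gripper's body presses on something with over 40 N, if the wrist force passes 120 N, or if a joint passes its speed limit or range.

## Working session

There is one attempt and no reset: what is moved stays moved. The work goes in short steps, Python scripts to look and compute and a tool call to move; the robot and the scene stay as the last step left them, time stands still between calls to the robot, and variables do not carry over. Pictures are saved under pics/ and viewed, at most 10 in all, crops included, and the job is handed in when it is done.

Besides the shell and the picture viewer there is one more tool, called after "Call:" by a JSON object that holds its "fn" and its "kwargs", one argument or row to a line. jog_arm: Moves the arm, as the interface text tells. Its arguments: {"type":"object","properties":{"gripper":{"type":"array"},"offset":{"type":"array"},"twist":{"type":"array"},"squeeze":{"type":"number"}},"required":["gripper","offset","twist"]}

```bash
mkdir -p pics; cat > h.py <<'E'
import numpy as np, cv2
from workcell import env
def grab(name):
    d=env.read_camera(name); im=d['image']; H,W=im.shape[:2]
    f=H/2/np.tan(np.radians(d['fovy'])/2)
    d['K']=np.array([[f,0,d['cx']],[0,f,d['cy']],[0,0,1.]]); d['D']=np.array(d['distortion'],float)
    return d
def rays(d,uv):
    p=cv2.undistortPoints(np.array(uv,float).reshape(-1,1,2),d['K'],d['D'])[:,0]
    return np.c_[p[:,0],-p[:,1],-np.ones(len(p))]
def at_depth(d,uv,z):
    r=rays(d,uv)*np.array(z).reshape(-1,1); T=d['cam_to_world']; return r@T[:3,:3].T+T[:3,3]
def at_height(d,uv,h):
    T=d['cam_to_world']; r=rays(d,uv)@T[:3,:3].T; o=T[:3,3]; return o+r*((h-o[2])/r[:,2:3])
def cloud(d):
    H,W=d['z_map'].shape; u,v=np.meshgrid(np.arange(W),np.arange(H))
    return at_depth(d,np.c_[u.ravel(),v.ravel()],d['z_map'].ravel()).reshape(H,W,3)
def save(d,n): cv2.imwrite('pics/'+n,d['image'][:,:,::-1])
E
python3 - <<'E'
from h import *
s=env.get_state(); print({k:np.round(v,3) for k,v in s.items()})
ims=[]
for n in('top','side'):
    d=grab(n); save(d,n+'0.png'); np.savez(n+'0.npz',**{k:v for k,v in d.items()})
    print(n,d['fovy'],d['cx'],d['cy'],d['D'],np.round(d['cam_to_world'],3).tolist())
E
```

```text
{'clock': np.float64(0.0), 'joint_pos': array([-1.419,  0.314,  0.045,  1.304, -0.   ,  1.431]), 'qvel': array([ 0.001, -0.001, -0.001,  0.001,  0.   , -0.   ]), 'tau': array([ 0.0000e+00, -4.8062e+01,  2.9853e+01,  1.9000e-02, -0.0000e+00,
       -0.0000e+00]), 'tcp_pos': array([ 0.165, -0.55 ,  0.23 ]), 'orientation': array([-0.001,  0.989,  0.145, -0.   ]), 'wrist_force': array([-0.515,  0.557,  0.317]), 'ft_torque': array([-0.024,  0.014,  0.013]), 'grip_force': np.float64(0.0), 'finger_gap': np.float64(0.086)}
top 55.037231123086606 277.78551908182027 207.27785606285047 [-0.09714231  0.          0.          0.          0.        ] [[0.019, 0.994, -0.104, 0.41], [-1.0, 0.019, -0.004, 0.031], [-0.002, 0.104, 0.995, 1.358], [0.0, 0.0, 0.0, 1.0]]
side 56.49648817643534 281.8845056902187 209.2994779431403 [-0.11523348  0.          0.          0.          0.        ] [[-1.0, -0.013, 0.001, 0.529], [0.006, -0.397, 0.918, 1.052], [-0.012, 0.918, 0.397, 0.548], [0.0, 0.0, 0.0, 1.0]]
```

View pics/top0.png

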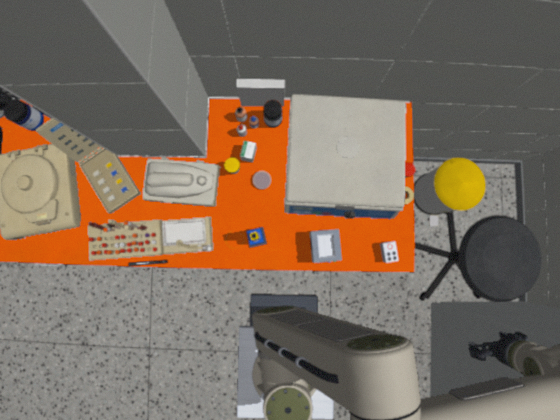

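View pics/side0.png

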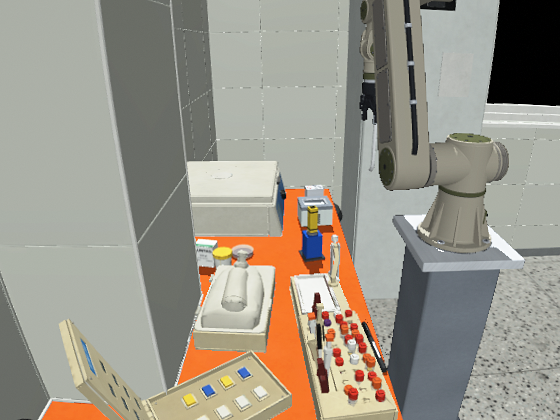

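The top view shows the heater at about (325,246), block at (390,252), probe and stand at (256,236), marker at (148,263) and a big box at (347,155). The side view shows the probe at (313,220) with the heater behind it. Next I'll enlarge the top view and measure.

```bash
cat > m.py <<'E'
from h import *
d=dict(np.load('top0.npz')); P=cloud(d); np.save('P0.npy',P)
im=d['image'][205:285,230:420]; cv2.imwrite('pics/top0z.png',cv2.resize(im,None,fx=4,fy=4,interpolation=cv2.INTER_CUBIC)[:,:,::-1])
def comp(lo,hi,u0,u1,v0,v1,lab):
    Q=P[v0:v1,u0:u1]; m=((Q[...,2]>lo)&(Q[...,2]<hi)).astype(np.uint8)
    q=Q[m>0]; 
    r=cv2.minAreaRect(q[:,:2].astype(np.float32)*1000); print(lab,len(q),'z',np.round(np.median(q[:,2]),4),'c',q.mean(0).round(4),'rect',np.round(r[0],1),np.round(r[1],1),round(r[2],1))
comp(.03,.05,375,405,235,268,'block')
comp(.062,.08,300,348,222,270,'heater')
comp(.04,.065,310,340,230,262,'well')
comp(.13,.20,240,275,215,260,'probe')
comp(.06,.085,240,275,215,260,'stand')
print('bench z',np.median(P[215:230,265:280,2]), 'box', np.round([P[155,347],P[212,347],P[205,288],P[180,398]],3).tolist())
d=dict(np.load('side0.npz'));im=d['image'][170:290,250:370]
E
python3 m.py
```

```text
block 236 z 0.041 c [ 0.4097 -0.3339  0.0407] rect [ 408.7 -333.9] [64.8 43.9] 11.2
heater 639 z 0.0703 c [ 0.4234 -0.1196  0.0701] rect [ 423.6 -119.5] [100.4  91. ] 5.8
well 329 z 0.0591 c [ 0.423  -0.1173  0.0588] rect [ 421.1 -116.3] [92.9 92.6] 0.5
probe 56 z 0.1465 c [0.4487 0.1078 0.1464] rect [448.9 107.7] [21.7 21.5] 19.9
stand 130 z 0.0716 c [0.4482 0.1065 0.0716] rect [448.7 108.3] [43.6 44.3] 14.5
bench z 0.00085153895767065 box [[0.702, -0.174, 0.146], [0.532, -0.185, 0.082], [0.549, 0.004, 0.094], [0.628, -0.333, 0.142]]
```

View pics/top0z.png

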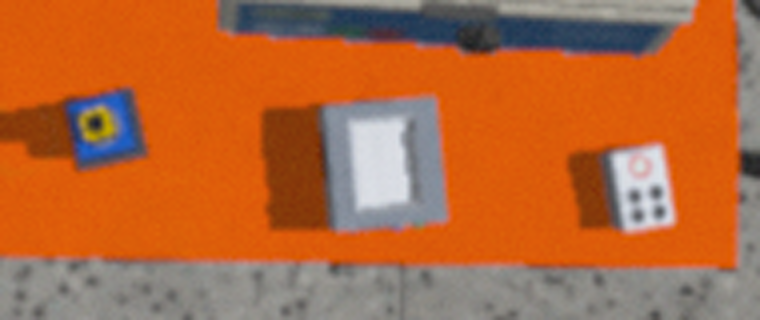

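The enlarged view shows the ring at the block's far end, so the block's yaw is about +11°. The heater's yaw is about +6°, and the sizes and heights match the text. I'll move above the block now.

Call:
{"fn": "jog_arm", "kwargs": {
  "gripper": [1, 1, 1, 1, 1, 1, 1, 1],
  "offset": [
    [4, 3.6, 0],
    [8.1, 7.2, 0],
    [12.2, 10.8, -2],
    [16.3, 14.5, -5],
    [20.3, 18.1, -8],
    [24.4, 21.7, -11],
    [24.4, 21.7, -13],
    [24.4, 21.7, -13]
  ],
  "twist": [-1, -2, -3, -4, -5, -5.5, -5.5, -5.5]
}}

```text
clock: 1.1
tcp_pos: [0.4087, -0.3317, 0.0994]
orientation: [-0.002, 0.995, 0.099, -0.001]
wrist_force: [-0.2, 0.6, -0.3]
finger_gap: 0.0853
grip_force: 0.0
```

```bash
python3 - <<'E'
from h import *
s=env.get_state(); print({k:np.round(s[k],3) for k in('clock','tcp_pos','orientation','finger_gap','wrist_force')})
P=np.load('P0.npy')
def fit(lo,hi,u0,u1,v0,v1,L,W):
    Q=P[v0:v1,u0:u1].reshape(-1,3); q=Q[(Q[:,2]>lo)&(Q[:,2]<hi)][:,:2]
    n=Q[(Q[:,2]<lo-.012)][:,:2]
    from scipy.optimize import minimize
    def cost(p):
        def sd(x):
            c,s=np.cos(p[2]),np.sin(p[2]); d=x-p[:2]; a=np.abs(d@np.array([[c,-s],[s,c]])); return np.maximum(a[:,0]-L/2,a[:,1]-W/2)
        return np.maximum(sd(q)+.0005,0).sum()+0*len(n)
    b=min((minimize(cost,[*q.mean(0),a],method='Nelder-Mead',options=dict(xatol=1e-5,fatol=1e-7)) for a in(.05,.1,.2,.3)),key=lambda r:r.fun)
    print(np.round(b.x[:2]*1000,1),np.degrees(b.x[2]).round(1),b.fun)
fit(.037,.045,375,405,235,268,.064,.042)
fit(.066,.075,300,348,222,270,.1,.09)
fit(.14,.15,240,275,215,260,.022,.022)
fit(.066,.075,240,275,215,260,.044,.044)
# well walls: floor pixels
Q=P[235:258,312:338].reshape(-1,3); q=Q[Q[:,2]<.0605]; print(cv2.minAreaRect(q[:,:2].astype(np.float32)*1000))
E
```

```text
{'clock': np.float64(1.1), 'tcp_pos': array([ 0.409, -0.332,  0.099]), 'orientation': array([-0.002,  0.995,  0.099, -0.001]), 'finger_gap': np.float64(0.085), 'wrist_force': array([-0.169,  0.563, -0.254])}
[ 408.9 -333.7] 9.6 0.009459990971352064
[ 423.7 -119.3] 6.3 0.012344353836499358
[449. 108.] 19.6 0.00015567666709436065
[448.8 108.4] 12.6 0.0011062963665916079
((422.68267822265625, -108.33665466308594), (67.37957000732422, 67.61714172363281), 5.23343563079834)
```

Call:
{"fn": "jog_arm", "kwargs": {
  "gripper": [1, 1, 1, 1, 0, 0, 0, 0],
  "offset": [
    [0, 0, -3],
    [0, 0, -6],
    [0, 0, -8.4],
    [0, 0, -8.4],
    [0, 0, -8.4],
    [0, 0, -8.4],
    [0, 0, -8.4],
    [0, 0, -8.4]
  ],
  "twist": [-0.5, -0.5, -0.5, -0.5, -0.5, -0.5, -0.5, -0.5],
  "squeeze": 40
}}

```text
clock: 2.1
tcp_pos: [0.4102, -0.3348, 0.0188]
orientation: [0.001, 0.996, 0.093, 0.001]
wrist_force: [-1.0, -0.3, 5.4]
finger_gap: 0.0413
grip_force: 41.6
```

Call:
{"fn": "jog_arm", "kwargs": {
  "gripper": [0, 0, 0, 0, 0, 0, 0, 0],
  "offset": [
    [0, 0, 5],
    [0, 0, 10],
    [0, 3, 12],
    [0.4, 8, 12],
    [0.8, 13, 12],
    [1.2, 18, 12],
    [1.5, 21.4, 12],
    [1.5, 21.4, 12]
  ],
  "twist": [0, 0, -1, -2, -3, -4, -4.5, -4.5]
}}

```text
clock: 3.1
tcp_pos: [0.4238, -0.1174, 0.1373]
orientation: [-0.0, 0.998, 0.056, -0.0]
wrist_force: [0.2, 0.4, -2.4]
finger_gap: 0.0413
grip_force: 42.3
```

```bash
cat > look.py <<'E'
import sys
from h import *
k=sys.argv[1]
s=env.get_state(); print({k:np.round(s[k],4) for k in('clock','tcp_pos','orientation','finger_gap','grip_force','wrist_force')})
for n in('top','side'):
    d=grab(n); np.savez(n+k+'.npz',**d); save(d,n+k+'.png')
t=cv2.imread(f'pics/top{k}.png')[205:285,230:370]; s=cv2.imread(f'pics/side{k}.png')[140:240,270:370]
t=cv2.resize(t,(560,320),interpolation=cv2.INTER_CUBIC); s=cv2.resize(s,(240,240),interpolation=cv2.INTER_CUBIC)
o=np.zeros((320,800,3),np.uint8); o[:,:560]=t; o[:240,560:]=s; cv2.imwrite(f'pics/both{k}.png',o)
E
python3 look.py 1
```

```text
{'clock': np.float64(3.1), 'tcp_pos': array([ 0.4238, -0.1174,  0.1373]), 'orientation': array([-3.000e-04,  9.984e-01,  5.620e-02, -4.000e-04]), 'finger_gap': np.float64(0.0413), 'grip_force': np.float64(42.2574), 'wrist_force': array([ 0.2451,  0.4229, -2.3814])}
```

View pics/both1.png

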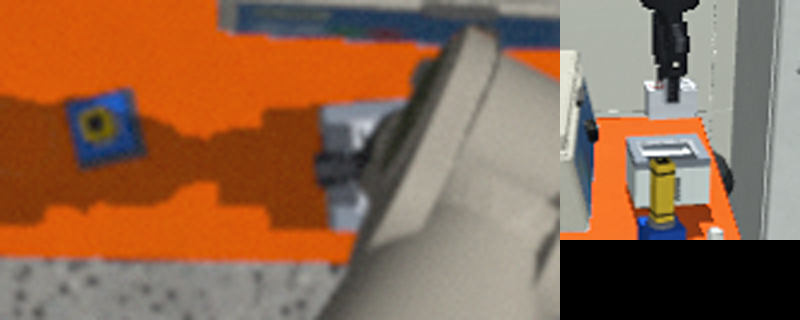

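The block is held level above the heater, at (670,98) in the composite picture. Next I'll check its alignment along x from the side depth.

```bash
python3 - <<'E'
from h import *
d=dict(np.load('side1.npz')); P=cloud(d); Q=P.reshape(-1,3)
def ext(zl,zh,yl,yh,xl,xh,l):
    m=(P[...,2]>zl)&(P[...,2]<zh)&(P[...,1]>yl)&(P[...,1]<yh)&(P[...,0]>xl)&(P[...,0]<xh)
    e=[(P[r,m[r],0].min(),P[r,m[r],0].max(),P[r,m[r],1].mean()) for r in range(420) if m[r].sum()>8]
    e=np.array(e); print(l,len(e),e.mean(0).round(4),'mid',e[:,:2].mean().round(4),(e[:,1]-e[:,0]).mean().round(4), np.round(e[:,:2],3).tolist())
    q=P[m]; print('zrange',q[:,2].min().round(4),q[:,2].max().round(4), 'yaw',np.degrees(np.polyfit(q[:,0],q[:,1],1)[0]).round(1))
ext(.121,.15,-.12,-.075,.35,.5,'block')
ext(.02,.066,-.1,-.055,.35,.5,'heater')
ext(.072,.2,.05,.15,.4,.5,'probe')
d=dict(np.load('side0.npz')); P=cloud(d)
ext(.01,.035,-.36,-.29,.36,.48,'block0')
E
```

```text
block 9 [ 0.3886  0.4527 -0.0972] mid 0.4206 0.064 [[0.388, 0.453], [0.388, 0.453], [0.389, 0.453], [0.388, 0.453], [0.388, 0.453], [0.388, 0.453], [0.388, 0.453], [0.388, 0.451], [0.391, 0.451]]
zrange 0.1213 0.15 yaw 0.2
heater 14 [ 0.3708  0.47   -0.0759] mid 0.4204 0.0991 [[0.37, 0.47], [0.369, 0.47], [0.369, 0.47], [0.372, 0.47], [0.372, 0.47], [0.372, 0.47], [0.371, 0.47], [0.372, 0.47], [0.371, 0.47], [0.371, 0.47], [0.371, 0.47], [0.371, 0.47], [0.371, 0.47], [0.371, 0.47]]
zrange 0.02 0.0659 yaw 4.3
probe 27 [0.4363 0.4613 0.1164] mid 0.4488 0.025 [[0.438, 0.461], [0.436, 0.461], [0.436, 0.461], [0.436, 0.461], [0.436, 0.461], [0.436, 0.461], [0.436, 0.461], [0.435, 0.461], [0.435, 0.461], [0.435, 0.461], [0.438, 0.461], [0.438, 0.461], [0.438, 0.461], [0.438, 0.461], [0.438, 0.461], [0.438, 0.461], [0.438, 0.461], [0.437, 0.461], [0.437, 0.461], [0.437, 0.461], [0.437, 0.461], [0.434, 0.461], [0.434, 0.461], [0.437, 0.461], [0.434, 0.463], [0.434, 0.464], [0.434, 0.464]]
zrange 0.072 0.1469 yaw -8.4
block0 6 [ 0.3731  0.4397 -0.3156] mid 0.4064 0.0666 [[0.372, 0.442], [0.372, 0.442], [0.372, 0.442], [0.372, 0.439], [0.376, 0.439], [0.376, 0.436]]
zrange 0.0105 0.0348 yaw -3.4
```

Call:
{"fn": "jog_arm", "kwargs": {
  "gripper": [0, 0, 0, 0, 0, 0, 0, 0],
  "offset": [
    [0.1, -0.1, -1.5],
    [0.1, -0.1, -3],
    [0.1, -0.1, -4],
    [0.1, -0.1, -4.3],
    [0.1, -0.1, -4.3],
    [0.1, -0.1, -4.6],
    [0.1, -0.1, -4.9],
    [0.1, -0.1, -5.1]
  ],
  "twist": [-0.2, -0.2, -0.2, -0.2, -0.2, -0.2, -0.2, -0.2]
}}

```text
clock: 4.2
tcp_pos: [0.4254, -0.1207, 0.0863]
orientation: [0.0, 0.999, 0.053, 0.0]
wrist_force: [-0.2, -0.1, -1.5]
finger_gap: 0.0411
grip_force: 42.2
```

Call:
{"fn": "jog_arm", "kwargs": {
  "gripper": [0, 0, 0, 0, 0, 0, 0, 0],
  "offset": [
    [0, 0, -0.1],
    [0, 0, -0.2],
    [0, 0, -0.3],
    [0, 0, -0.4],
    [0, 0, -0.5],
    [0, 0, -0.6],
    [0, 0, -0.7],
    [0, 0, -0.7]
  ],
  "twist": [0, 0, 0, 0, 0, 0, 0, 0]
}}

```text
clock: 5.2
tcp_pos: [0.4255, -0.1208, 0.0793]
orientation: [0.0, 0.999, 0.053, 0.0]
wrist_force: [-0.1, -0.2, -2.3]
finger_gap: 0.0411
grip_force: 42.2
```

Call:
{"fn": "jog_arm", "kwargs": {
  "gripper": [0, 0, 0, 0, 0, 0, 0, 0],
  "offset": [
    [0, 0, -0.05],
    [0, 0, -0.1],
    [0, 0, -0.15],
    [0, 0, -0.2],
    [0, 0, -0.25],
    [0, 0, -0.25],
    [0, 0, -0.25],
    [0, 0, -0.25]
  ],
  "twist": [0, 0, 0, 0, 0, 0, 0, 0]
}}

```text
clock: 6.2
tcp_pos: [0.4255, -0.1208, 0.0768]
orientation: [0.0, 0.999, 0.052, 0.0]
wrist_force: [0.8, 0.8, -1.4]
finger_gap: 0.0409
grip_force: 42.3
```

Call:
{"fn": "jog_arm", "kwargs": {
  "gripper": [0, 0, 0, 0.7, 0.7, 0.8, 0.8, 0.8],
  "offset": [
    [0, 0, -0.05],
    [0, 0, -0.1],
    [0, 0, -0.1],
    [0, 0, -0.1],
    [0, 0, -0.1],
    [0, 0, -0.1],
    [0, 0, 2],
    [0, 0, 6]
  ],
  "twist": [0, 0, 0, 0, 0, 0, 0, 0]
}}

```text
clock: 7.2
tcp_pos: [0.424, -0.1201, 0.136]
orientation: [-0.001, 0.999, 0.052, -0.002]
wrist_force: [1.0, -0.8, -1.1]
finger_gap: 0.0684
grip_force: 0.0
```

Call:
{"fn": "jog_arm", "kwargs": {
  "gripper": [1, 1, 1, 1, 1, 1, 1, 1],
  "offset": [
    [0, 0, 4],
    [0.4, 4, 5],
    [0.9, 9, 5],
    [1.4, 14, 5],
    [2, 19, 5],
    [2.4, 22.9, 5],
    [2.4, 22.9, 5],
    [2.4, 22.9, 5]
  ],
  "twist": [0, 2, 5, 8, 11, 13.6, 13.6, 13.6]
}}

```text
clock: 8.2
tcp_pos: [0.4492, 0.108, 0.1866]
orientation: [0.0, 0.985, 0.17, -0.0]
wrist_force: [-0.6, -0.2, -0.8]
finger_gap: 0.0855
grip_force: 0.0
```

```bash
python3 look.py 2; python3 - <<'E'
from h import *
d=dict(np.load('top2.npz')); P=cloud(d)
Q=P[215:275,295:350].reshape(-1,3); q=Q[(Q[:,2]>.085)&(Q[:,2]<.115)]; print(len(q),np.median(q[:,2]),cv2.minAreaRect(q[:,:2].astype(np.float32)*1000))
im=d['image'][215:275,295:350].astype(int); m=(im[...,0]-im[...,1]>40)&(P[215:275,295:350,2]>.08)
v,u=np.nonzero(m); print(len(u)); 
if len(u): print(at_height(d,np.c_[u+295,v+215],.099).mean(0))
E
```

```text
{'clock': np.float64(8.2), 'tcp_pos': array([0.4492, 0.108 , 0.1866]), 'orientation': array([ 2.000e-04,  9.854e-01,  1.704e-01, -3.000e-04]), 'finger_gap': np.float64(0.0855), 'grip_force': np.float64(0.0), 'wrist_force': array([-0.6159, -0.1677, -0.7769])}
249 0.09884785548119734 ((461.0126953125, -134.57740783691406), (61.09961700439453, 154.0491180419922), 68.97222900390625)
11
[ 0.44564373 -0.07614241  0.099     ]
```

View pics/both2.png

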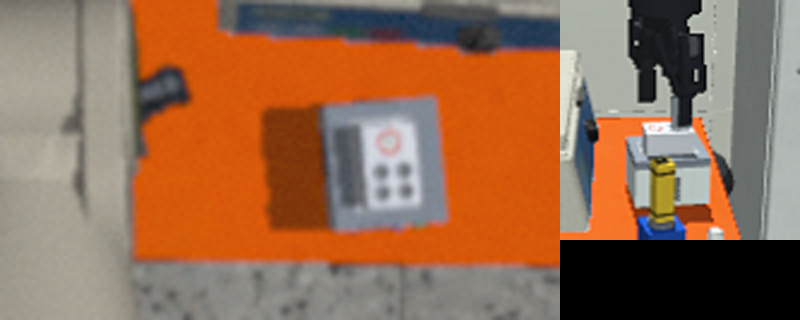

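The top view shows the block seated squarely in the well, with the ring at composite (389,142). Next I'll measure the block's fit and the spot while descending on the probe.

```bash
python3 - <<'E'
from h import *
d=dict(np.load('top2.npz')); P=cloud(d)
m=np.zeros(P.shape[:2],bool); m[222:270,310:345]=1
q=P[m&(P[...,2]>.094)&(P[...,2]<.104)]; print(len(q),q[:,2].mean(),q[:,2].std(),cv2.minAreaRect(q[:,:2].astype(np.float32)*1000))
A=np.c_[q[:,:2],np.ones(len(q))]; print('slope',np.linalg.lstsq(A,q[:,2],rcond=None)[0])
im=d['image'].astype(int); w=(im[...,0]-im[...,1]).clip(0)-0; s=np.zeros_like(w); s[234:248,321:335]=w[234:248,321:335]; s[s<12]=0
print(s[234:248,321:335])
v,u=np.nonzero(s); W=s[v,u]; print('spot',at_height(d,[[ (u*W).sum()/W.sum(),(v*W).sum()/W.sum()]],.0985),((u*W).sum()/W.sum(),(v*W).sum()/W.sum()))
E
```

```text
224 0.09884348955107032 0.0023097689531661556 ((422.4820861816406, -120.07958984375), (64.02934265136719, 42.11300277709961), 5.554556369781494)
slope [ 0.01090221 -0.01569104  0.09233004]
[[ 0  0  0  0  0  0  0  0  0  0  0  0  0  0]
 [ 0  0  0  0  0  0  0  0  0  0  0  0  0  0]
 [ 0  0  0  0  0  0  0  0  0  0  0  0  0  0]
 [ 0  0  0  0  0 19 29 19  0  0  0  0  0  0]
 [ 0  0  0  0 28 35 32 34 30  0  0  0  0  0]
 [ 0  0  0 28 24  0  0  0 32  0  0  0  0  0]
 [ 0  0  0 36 13  0  0  0 36  0  0  0  0  0]
 [ 0  0  0 24 23  0  0 18 44 14  0  0  0  0]
 [ 0  0  0  0 33 37 27 40 36  0  0  0  0  0]
 [ 0  0  0  0 19 32 32 28  0  0  0  0  0  0]
 [ 0  0  0  0  0  0  0  0  0  0  0  0  0  0]
 [ 0  0  0  0  0  0  0  0  0  0  0  0  0  0]
 [ 0  0  0  0  0  0  0  0  0  0  0  0  0  0]
 [ 0  0  0  0  0  0  0  0  0  0  0  0  0  0]]
spot [[ 0.4403867  -0.11909963  0.0985    ]] (np.float64(326.8379052369077), np.float64(240.24812967581047))
```

Call:
{"fn": "jog_arm", "kwargs": {
  "gripper": [1, 1, 1, 1, 0, 0, 0, 0],
  "offset": [
    [0, 0, -3],
    [0, 0, -6],
    [0, 0, -9],
    [0, 0, -9],
    [0, 0, -9],
    [0, 0, -9],
    [0, 0, -9],
    [0, 0, -9]
  ],
  "twist": [0, 0, 0, 0, 0, 0, 0, 0],
  "squeeze": 50
}}

```text
clock: 9.3
tcp_pos: [0.45, 0.1083, 0.0976]
orientation: [0.0, 0.985, 0.17, 0.001]
wrist_force: [0.1, -0.6, 3.4]
finger_gap: 0.0214
grip_force: 49.2
```

Call:
{"fn": "jog_arm", "kwargs": {
  "gripper": [0, 0, 0, 0, 0, 0, 0, 0],
  "offset": [
    [0, 0, 2],
    [0, 0, 5],
    [0, 0, 8],
    [0, 0, 11],
    [0, 0, 11],
    [-0.2, -4, 11],
    [-0.3, -9, 11],
    [-0.5, -14, 11]
  ],
  "twist": [0, 0, 0, 0, 0, 0, 0, 0]
}}

```text
clock: 10.3
tcp_pos: [0.4436, -0.0326, 0.2054]
orientation: [-0.0, 0.985, 0.171, -0.001]
wrist_force: [0.8, -1.0, -2.4]
finger_gap: 0.0216
grip_force: 49.8
```

Call:
{"fn": "jog_arm", "kwargs": {
  "gripper": [0, 0, 0, 0, 0, 0, 0, 0],
  "offset": [
    [-0.2, -4, 0],
    [-0.4, -7.5, 0],
    [-0.4, -8.7, 0],
    [-0.4, -8.7, 0],
    [-0.4, -8.7, 0],
    [-0.4, -8.7, 0],
    [-0.4, -8.7, 0],
    [-0.4, -8.7, 0]
  ],
  "twist": [0, 0, 0, 0, 0, 0, 0, 0]
}}

```text
clock: 11.3
tcp_pos: [0.4405, -0.1184, 0.2069]
orientation: [0.0, 0.985, 0.171, 0.0]
wrist_force: [0.7, 0.2, -1.0]
finger_gap: 0.0212
grip_force: 49.7
```

```bash
python3 look.py 3; python3 - <<'E'
from h import *
d=grab('side'); np.savez('side4.npz',**d); P=cloud(d)
im=d['image'][110:210,270:370]; cv2.imwrite('pics/side4z.png',cv2.resize(im,None,fx=5,fy=5,interpolation=cv2.INTER_CUBIC)[:,:,::-1])
for z0 in np.arange(.105,.26,.01):
    m=(abs(P[...,2]-z0)<.005)&(abs(P[...,1]+.11)<.05)&(abs(P[...,0]-.44)<.03)
    q=P[m]; 
    if len(q): print(round(z0,3),len(q),q.min(0).round(4),q.max(0).round(4),d['image'][m].mean(0).astype(int))
E
```

```text
{'clock': np.float64(11.3), 'tcp_pos': array([ 0.4405, -0.1184,  0.2069]), 'orientation': array([1.000e-04, 9.853e-01, 1.708e-01, 1.000e-04]), 'finger_gap': np.float64(0.0212), 'grip_force': np.float64(49.6531), 'wrist_force': array([ 0.7341,  0.2202, -1.0167])}
0.125 6 [ 0.4369 -0.12    0.1205] [ 0.4406 -0.1134  0.1296] [133 117  76]
0.135 6 [ 0.4343 -0.1198  0.1308] [ 0.4436 -0.1148  0.1391] [157 142  97]
0.145 11 [ 0.4343 -0.1181  0.1412] [ 0.4441 -0.1076  0.1486] [136 139 140]
0.155 14 [ 0.4347 -0.1145  0.1506] [ 0.4442 -0.1073  0.1599] [136 139 141]
0.165 11 [ 0.4347 -0.1151  0.1603] [ 0.4444 -0.1062  0.1697] [135 138 141]
0.175 12 [ 0.4329 -0.1182  0.1705] [ 0.4535 -0.1012  0.1798] [122 126 127]
0.185 33 [ 0.426  -0.1189  0.1801] [ 0.4542 -0.1006  0.1899] [113 107  74]
0.195 28 [ 0.4262 -0.124   0.1902] [ 0.4504 -0.1025  0.1999] [117 104  37]
0.205 25 [ 0.4266 -0.1234  0.2001] [ 0.4535 -0.0973  0.2099] [148 136  75]
0.215 34 [ 0.4236 -0.1272  0.21  ] [ 0.4538 -0.0937  0.2196] [78 77 61]
0.225 32 [ 0.4248 -0.1288  0.2206] [ 0.4537 -0.0901  0.2298] [75 73 58]
0.235 35 [ 0.425  -0.126   0.2303] [ 0.4538 -0.0899  0.24  ] [71 69 54]
0.245 33 [ 0.4219 -0.1327  0.2409] [ 0.4567 -0.0872  0.25  ] [57 57 45]
0.255 52 [ 0.415  -0.1548  0.2501] [ 0.465  -0.0736  0.2599] [41 41 34]
```

View pics/side4z.png

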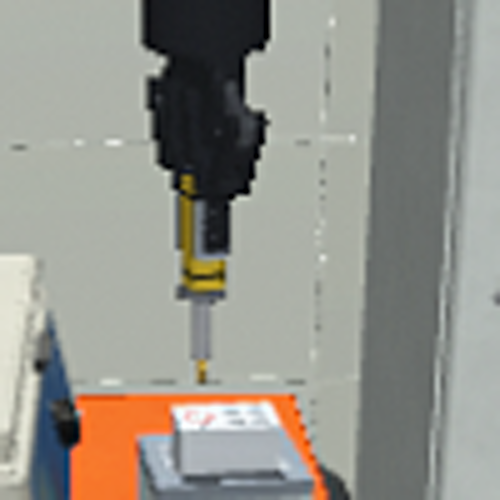

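The side view shows the probe held upright, tip at crop (202,378), just above the ring at (198,416). I'll compare the two in x.

```bash
python3 - <<'E'
from h import *
d=dict(np.load('side4.npz')); P=cloud(d); im=d['image'].astype(int)
s=(im[...,0]-im[...,1]).clip(0); S=np.zeros_like(s); S[188:199,303:318]=s[188:199,303:318]; S[(S<12)|(im[...,1]<110)|(im[...,2]<90)]=0
v,u=np.nonzero(S); W=S[v,u]; c=[(u*W).sum()/W.sum(),(v*W).sum()/W.sum()]; print(c,len(u),'ring',at_height(d,[c],.098).round(4))
print(S[188:199,303:318])
y=(im[...,0]-im[...,2]); y[:180]=0; y[188:]=0; y[:,:300]=0; y[:,320:]=0
v,u=np.nonzero(y>35); print(np.c_[u,v].tolist())
print('tip',at_depth(d,[[u.mean(),v.mean()]],[np.median(d['z_map'][v,u])]))
E
```

```text
[np.float64(309.7140783744557), np.float64(190.78567972907595)] 43 ring [[ 0.4362 -0.1364  0.098 ]]
[[ 22  22  22  22  22  23  22  22  22  23  22  22  22  22  22]
 [  0   0   0   0   0   0   0   0   0   0   0   0   0   0   0]
 [  0   0   0   0 103 100 100 101 101  90  83  93  98  98  71]
 [  0  61  24  20  13   0   0   0   0   0   0   0   0   0   0]
 [  0  47   0   0  32  27  12   0   0   0   0   0   0   0   0]
 [  0   0   0   0  47   0   0   0  46  46   0   0   0   0   0]
 [  0  82   0   0   0   0  13  30  40   0   0   0   0   0   0]
 [  0  85   0   0   0   0   0   0   0   0   0   0   0   0   0]
 [  0  72   0   0   0   0   0   0   0   0   0   0   0   0   0]
 [  0   0   0   0   0   0   0   0   0   0   0   0   0   0   0]
 [  0   0   0   0   0   0   0   0   0   0   0   0   0   0   0]]
[[309, 182], [310, 182], [309, 183], [310, 183], [311, 183], [309, 184], [310, 184], [309, 185], [310, 185]]
tip [[ 0.43829592 -0.11606434  0.13056656]]
```

Call:
{"fn": "jog_arm", "kwargs": {
  "gripper": [0, 0, 0, 0, 0, 0, 0, 0],
  "offset": [
    [0, 0, -0.5],
    [0, 0, -1],
    [0, 0, -1.3],
    [0, 0, -1.6],
    [0, 0, -1.8],
    [0, 0, -1.9],
    [0, 0, -1.9],
    [0, 0, -1.9]
  ],
  "twist": [0, 0, 0, 0, 0, 0, 0, 0]
}}

```text
clock: 12.45
tcp_pos: [0.4405, -0.1188, 0.1879]
orientation: [0.0, 0.985, 0.17, 0.0]
wrist_force: [-0.3, -0.2, -1.3]
finger_gap: 0.0216
grip_force: 49.7
```

Call:
{"fn": "jog_arm", "kwargs": {
  "gripper": [0, 0, 0, 0, 0, 0, 0, 0],
  "offset": [
    [0, 0, -0.2],
    [0, 0, -0.4],
    [0, 0, -0.5],
    [0, 0, -0.6],
    [0, 0, -0.65],
    [0, 0, -0.7],
    [0, 0, -0.7],
    [0, 0, -0.7]
  ],
  "twist": [0, 0, 0, 0, 0, 0, 0, 0]
}}

```text
clock: 13.45
tcp_pos: [0.4404, -0.1187, 0.1809]
orientation: [0.0, 0.985, 0.17, 0.0]
wrist_force: [0.1, -0.7, 0.9]
finger_gap: 0.0213
grip_force: 50.0
```

Call:
{"fn": "jog_arm", "kwargs": {
  "gripper": [0, 0, 0, 0, 0, 0, 0, 0],
  "offset": [
    [0, 0, -0.1],
    [0, 0, -0.2],
    [0, 0, -0.25],
    [0, 0, -0.3],
    [0, 0, -0.35],
    [0, 0, -0.35],
    [0, 0, -0.35],
    [0, 0, -0.35]
  ],
  "twist": [0, 0, 0, 0, 0, 0, 0, 0]
}}

```text
clock: 14.45
tcp_pos: [0.4404, -0.1188, 0.1774]
orientation: [0.0, 0.985, 0.17, 0.0]
wrist_force: [0.7, -0.6, 2.8]
finger_gap: 0.0209
grip_force: 50.3
```

```bash
python3 - <<'E'
from h import *
s=env.get_state(); print({k:np.round(s[k],4) for k in('clock','tcp_pos','grip_force','wrist_force')})
for _ in range(4): d=grab('side'); print(np.round(env.get_state()['wrist_force'],2))
im=d['image'][110:210,270:370]; cv2.imwrite('pics/side5z.png',cv2.resize(im,None,fx=5,fy=5,interpolation=cv2.INTER_CUBIC)[:,:,::-1])
E
```

```text
{'clock': np.float64(14.45), 'tcp_pos': array([ 0.4404, -0.1188,  0.1774]), 'grip_force': np.float64(50.2634), 'wrist_force': array([ 0.6852, -0.5611,  2.7721])}
[-1.06  0.59  3.66]
[-0.23  0.31  2.89]
[-0.17  0.66  3.52]
[-0.1   0.09  2.92]
```

View pics/side5z.png

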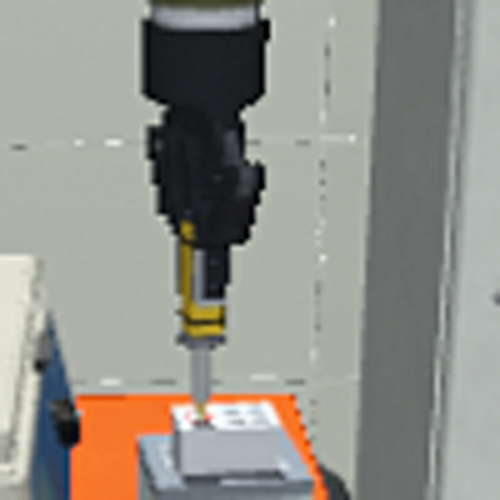

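The tip stands inside the ring at crop (202,415), with the probe upright and about 4 N on the tip, so about 6 mm pushed in. I'll hand in.

```bash
python3 -c "
from workcell import env
print(env.hand_in())"
```

```text
the job is handed in; nothing more can be done
None
```

I set the block flat in the heater well and let go of it. The arm now holds the probe upright with its tip inside the red ring, pushed in about 6 mm at about 4 N. I handed the job in at about 15 s, and the hand-in returned no verdict.

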